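# Open the heavy lid of the slide box with its hand lever

## Robot

A 6-joint arm with a two-finger parallel gripper is mounted at the origin on the work surface. World frame = base frame: x ahead of the robot, y to its left, z up, the work surface at z = 0. Lengths are in mm, angles in rad, forces in N, time in s.
With the tool pointing down it reaches from about 275 to 1000 mm from the base axis. Payload 8.4 kg.
Tool frame: the origin (TCP) lies at the very end of the fingers, on their centre line; the grasp point (between the pads) lies 19 mm behind it; z points along the fingers, y is the direction in which the jaws open and shut (so a half turn about z gives the same grasp; the last joint's range is limited). The gripper opens to 85 mm and grips with 20 to 120 N. Pads are 22 mm wide; open, the fingers measure 114 mm over their backs; the gripper's body (76 mm by 85 mm) begins 54 mm behind the grasp point. The pads swing forward as they close: fully open they stand 13 mm farther back than shut.
Start: joints at [-1.347, 0.353, 1.633, -0, 1.155, -0.002], TCP at [139.927, -609.137, 231.281] pointing down, gripper open.
Joint ranges: [-2.63, 2.63], [-0.92, 2.1], [0.06, 2.66], [-1.3, 4.44], [0, 2.69], [-3.02, 3.02]. Speed limits (rad/s): [2.22, 2.22, 2.79, 3.14, 3.14, 3.14].

## Interface

Orientations are given as [roll, pitch, yaw] about the fixed x, y, z axes, in that order (R = Rz(yaw) Ry(pitch) Rx(roll)).
In Python, from rig import sense, grab_frame, get_calibration, sign_off, boxes_of, trace gives the robot as it stands.
- The arm moves only by the tool servo_tool, never from a script. Its argument "rows" is a list of rows, each a list of 3 entries, a list of its own where there are three numbers: the finger opening in mm, from 0 to 85.4, then the shift along the tool's x, y, z in mm, then the turn, a rotation vector about the tool's x, y, z in degrees. A call has 1 to 8 rows; each row shifts and turns the commanded pose from where the row before left it, along the tool's axes as they then stand; what a row does not reach is not made up. A row lasts 1/8 s, in which the tool goes at most 62.5 mm and 10.7 degrees, less where a joint would pass 70% of its speed; a pose out of reach is approached as far as the arm can. A call is refused whole if a number of a shift passes 62.5 or a number of a turn 10.7, either way. A call with a gripper value outside its range is refused whole. The fingers move at their own pace and stop on an object; "force" is the grip in N (left out, the last holds). Time passes only in rows, so rows that do not move let the fingers close. It gives the time, the measured TCP pose, the force and the opening at its end, in the units of the state.
- sense(): the state, without advancing time (a new reading comes with each control period).
- grab_frame(name): name is "side" or "top"; returns the picture (480x640x3 uint8, blue, green, red); there is no depth.
- get_calibration(name): a dict with "intrinsics" (3x3 intrinsics, pixels), "k1" (the pictures are not rectified: a ray, as slopes to the right and down, at radius r is drawn at 1 + k1 r^2 times it, then the intrinsics apply), "world_to_cam" (4x4, takes a point from world to camera coordinates). Camera axes: x right, y down, z forward; pixel columns grow to the right and rows downward; lengths in mm; the calibration is good to about 2 mm. A picture is of the moment at which its call begins. get_calibration takes no time and is no camera call.
- sign_off(): hands the job in, once; it reports no verdict.
Trained networks look in the newest picture that a camera, given by its name, has taken for a name from the list of things; names that differ only in an ending like _2 or _b are one class to them, and where a whole thing is asked for, a point or a joint stands for the part that bears it (a point fixed in the world has none). Each returns a list of dicts, best first, with "conf" (0 to 1); they miss things now and then, are a little off and sometimes report something else, mostly with a low value. They report only what shows in the picture. A call takes as long as a camera call.
- boxes_of(camera, thing): "centre" ([x, y, z] in mm, in the coordinates of the camera as it stood for that picture, good to about 4 mm: the middle of the surface that is visible of it).
- trace(camera, thing): "mask" (480x640 bool, what is visible of it).
The state is a dict: "clock": time; "qpos": joint angles; "qvel": joint speeds; "joint_efforts": joint torques, N m; "eef_pos": TCP position; "tcp_rot": TCP orientation; "contact_force": force on the tool from outside, world axes, zero at the start; "wrist_torque": the same for the moment, N m; "opening": opening from 0.0 (shut) to 1.0 (fully open).
Only numpy, scipy, OpenCV 4.12 (cv2) and the standard library are available. Lean on these libraries where they do the work, as an engineer would, in place of code of your own. Each camera call takes 0.05 s, during which the arm holds its last target. There are 200 camera calls.

## Task

The light-tight slide box has a heavy steel lid that is opened with a hand lever. With the fingertips, push the red safety prop fully out from under the lever by its yellow plate, then press the lever's blue pad down as far as it goes so that the lid stands open, and finish while still holding the lever down so that a colleague can take the slides. Do not touch the lid itself, and leave the bottle, pot, dish and green box where they stand.

Things in the scene. Friction and masses are not known exactly. Their poses are not given: they have to be found in the camera images.
- opener: The fixed lid opener on the bench. Its origin is on the bench surface, directly below the lever's pivot; z is up. Its x axis points roughly away from the robot: the way the prop is pushed out. Its y axis runs from the lever's long end (-y) over the pivot to the box (+y). The white box (132 mm in x, 90 mm in y, top at 73 mm) spans y = 100 to 190 mm. Two white pivot posts, 100 mm high, stand within 24 mm of x = 0 at y = 0.
- prop (a joint): Travel of the red safety prop (m): about 0 to 0.006 at the start (under the lever, which it blocks, so that the pad cannot go down more than a few mm), 0.045 at its end stop, pushed along the opener's +x. It slides with about 2 N of friction and stays where it is left. It is clear of the lever from about 0.025 m.
- prop_plate (a point): Point on the face to push of the yellow upright plate of the prop, the face towards -x of the opener. The plate is 32 mm wide (opener y), 8 mm thick, and reaches from 12 to 95 mm above the bench; the point lies on the middle of its width, 75 mm above the bench. It starts 98 to 104 mm on the -x side of the lever, 85 mm from the pivot towards the long end, and moves with the prop.
- lever (a joint): Turn of the lever about its pivot (rad): about 0 at rest, with the blue long end sloping up by 17 degrees, growing as the long end goes down, to its stop at 0.61 (then sloping down by about 18 degrees). The lid's weight brings it back up when released; about 5 to 9 N down on the pad starts it moving, and this falls to about 2 to 4 N near its stop, once the prop is clear.
- lever_pad (a point): Middle of the top face of the blue pad (36 mm across, 50 mm along the lever) on the lever's long end. The point's axes are those of the lever: z normal to the pad, y along the lever towards the pivot. The pad's middle is 185 mm from the pivot, which is 90 mm above the bench at the opener's origin; it is about 150 mm above the bench at rest and about 40 mm when fully pressed. The lever is a dark bar 20 mm wide.
- lid (a joint): Opening angle of the heavy steel lid (rad): 0 shut, about 0.42 with the lever fully down. It falls shut by itself.
- lid_edge (a point): Middle of the upper edge of the lid on the side of the lever, 93 mm above the bench when shut. The lid is a steel plate of 140 mm (x) by 130 mm (y), 20 mm thick, hinged at the box's far side (+y); a brass roller on the lever's short end lifts it from below.
- oil: Amber bottle with black cap, 34 mm wide, 75 mm high; origin at the centre of its foot. To be left alone.
- pot: White pot with green cap, 42 mm wide, 55 mm high; origin at the centre of its foot. To be left alone.
- dish: Flat round dish with a red middle, 60 mm wide, 16 mm high; origin at the centre of its underside. To be left alone.
- slidebox: Green slide box, 79 by 104 mm, 35 mm high; origin at the centre of its underside. To be left alone.

How it is judged:
By the outcome, as a careful person would: the job done as asked, in the order asked, and still so for the second after the job is handed in, while the arm keeps its last pose, push and grip.
It also fails if it takes over 40 s, if anything falls off the work surface, if the arm or the gripper's body presses on something with over 40 N, if the wrist force passes 120 N, or if a joint passes its speed limit or range.

## Working session

There is one attempt and no reset: what is moved stays moved. The work goes in short steps, Python scripts to look and compute and a tool call to move; the robot and the scene stay as the last step left them, time stands still between calls to the robot, and variables do not carry over. Pictures are saved under pics/ and viewed, about 8 in all and at most 12, crops included, and the job is handed in when it is done.

Besides the shell and the picture viewer there is one more tool, called after ">>>" by a JSON object that holds its "op" and its "data". servo_tool: Moves the arm, as the interface text tells. Its arguments: {"type":"object","properties":{"rows":{"type":"array","items":{"type":"array"}},"force":{"type":"number"}},"required":["rows"]}

```bash
mkdir -p pics; ls; cat > h.py <<'E'
import numpy as np, cv2
from rig import *
def toW(cam,p):
    T=np.array(get_calibration(cam)["world_to_cam"]); return np.linalg.inv(T)[:3]@np.r_[p,1]
def proj(cam,P):
    c=get_calibration(cam); K=np.array(c["intrinsics"]); T=np.array(c["world_to_cam"])
    q=T@np.r_[P,1]; s=q[:2]/q[2]; s=s*(1+c["k1"]*(s@s)); return (K@np.r_[s,1])[:2]
E
python3 - <<'E'
from h import *
for c in ["side","top"]:
    f=grab_frame(c); cv2.imwrite(f"pics/{c}0.png",f)
    for t in ["prop_plate","prop","lever_pad","lever","lid","opener","oil","pot","dish","slidebox"]:
        for b in boxes_of(c,t)[:2]: print(c,t,round(b["conf"],2),toW(c,b["centre"]).round(),proj(c,toW(c,b["centre"])).round())
s=sense();print(s)
E
```

```text
pics
side prop_plate 0.82 [548.  25.  28.] [372. 272.]
side prop 0.68 [550.  23.  32.] [372. 269.]
side prop 0.26 [543. 256.  96.] [317. 358.]
side lever_pad 0.87 [613.  52. 122.] [327. 226.]
side lever_pad 0.59 [548.  25.  29.] [373. 272.]
side lid 0.56 [547. 258.  95.] [313. 359.]
side opener 0.77 [553. 252.  97.] [310. 353.]
side oil 0.73 [712. 160.  44.] [236. 294.]
side pot 0.8 [719.  83.  41.] [256. 261.]
side dish 0.94 [449. 122.  14.] [416. 343.]
side slidebox 0.76 [382. 261.  35.] [442. 436.]
top prop_plate 0.76 [567.  23.  29.] [360. 292.]
top prop 0.81 [569.  23.  29.] [360. 291.]
top lever_pad 0.77 [617.  22. 126.] [367. 248.]
top lever 0.87 [613.  31. 126.] [361. 250.]
top lever 0.34 [565.  23.  28.] [359. 293.]
top lid 0.57 [544. 243.  95.] [213. 288.]
top lid 0.49 [704. 149.  51.] [290. 200.]
top opener 0.94 [569. 171.  91.] [263. 276.]
top opener 0.58 [615.  30. 124.] [361. 249.]
top oil 0.95 [705. 150.  49.] [289. 200.]
top pot 0.6 [721.  68.  55.] [340. 194.]
top dish 0.8 [450. 117.  14.] [295. 361.]
top slidebox 0.79 [380. 246.  36.] [206. 398.]
{'clock': 1.1, 'qpos': array([-1.34737932e+00,  3.52993797e-01,  1.63336159e+00,  1.65787601e-05,
        1.15521141e+00, -2.37580747e-03]), 'qvel': array([-0.00244321,  0.00074247, -0.00085361,  0.000884  , -0.00171041,
       -0.00138888]), 'joint_efforts': array([ 4.37371331e-03, -6.05169797e+01, -3.42440951e+01,  2.35467633e-04,
        7.99209665e-04, -5.43333135e-05]), 'eef_pos': array([ 139.94906002, -609.15215996,  231.30130691]), 'tcp_rot': array([ 3.14156677e+00, -1.51062960e-05,  2.25786125e-01]), 'contact_force': array([-0.50773469,  0.38745997,  0.11968812]), 'wrist_torque': array([-0.00183153,  0.01288778, -0.01354557]), 'opening': 0.9958625420588729}
```

View pics/top0.png

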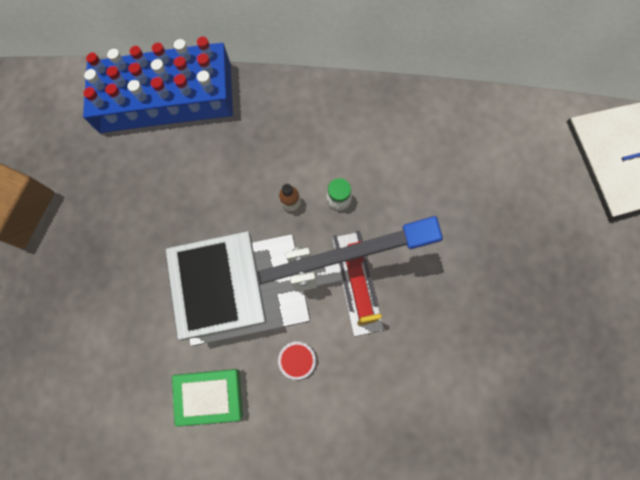

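View pics/side0.png

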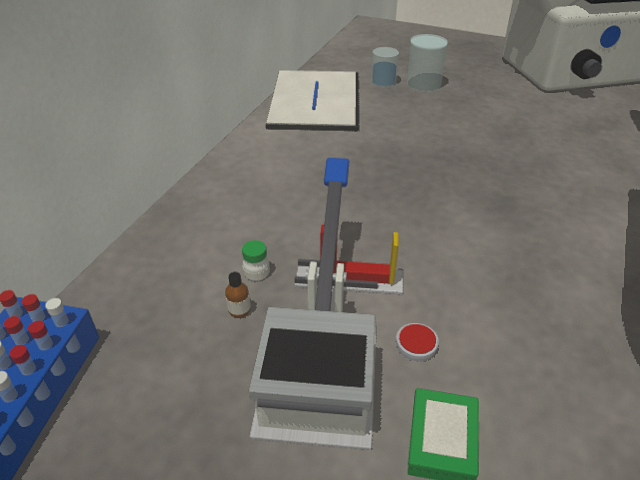

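The top view shows the blue pad at (423,232), the yellow plate at (370,319), the lever running left to the box and the pivot posts near (300,265). The side view shows the pad at (337,170), the plate top at (396,235). Next I'll segment the colours and fit the opener pose.

```bash
cat >> h.py <<'E'
def ray(cam,px,z):
    c=get_calibration(cam); K=np.array(c["intrinsics"]); T=np.array(c["world_to_cam"])
    u=np.linalg.inv(K)@np.r_[px,1]; s=u[:2].copy()
    for _ in range(10): s=u[:2]/(1+c["k1"]*(s@s))
    R=T[:3,:3]; o=-R.T@T[:3,3]; d=R.T@np.r_[s,1]
    return o+d*(z-o[2])/d[2]
def blob(f,lo,hi,x0,y0,x1,y1):
    m=cv2.inRange(cv2.cvtColor(f,cv2.COLOR_BGR2HSV),lo,hi)
    w=np.zeros_like(m); w[y0:y1,x0:x1]=m[y0:y1,x0:x1]
    n,l,s,c=cv2.connectedComponentsWithStats(w); i=1+s[1:,4].argmax(); return l==i,c[i]
BLUE=((100,120,50),(130,255,255)); YEL=((18,140,120),(32,255,255))
E
python3 - <<'E'
from h import *
t=cv2.imread("pics/top0.png"); s=cv2.imread("pics/side0.png")
R={}
for n,col,wt,ws in [("pad",BLUE,(390,200,460,260),(310,140,360,200)),("plate",YEL,(340,300,400,335),(380,220,410,290))]:
    for c,f,w in (("top",t,wt),("side",s,ws)):
        m,cc=blob(f,*col,*w); r=cv2.minAreaRect(np.argwhere(m)[:,::-1].astype(np.float32))
        print(n,c,m.sum(),cc.round(1),cv2.boxPoints(r).round(1).tolist()); R[n,c]=cc
    for z in (140,145,150,155) if n=="pad" else (): print(z,ray("top",R[n,"top"],z).round(1),ray("side",R[n,"side"],z).round(1))
for n,px in (("plateL",(359,321)),("plateR",(381,317))): print(n,ray("top",px,95).round(1))
print("plate top side",ray("side",(396,234),95).round(1), "side bottom z12", ray("side",(393,283),12).round(1))
# lever direction: mask centreline of lever in top
print("camera",[(-np.array(get_calibration(c)["world_to_cam"])[:3,:3].T@np.array(get_calibration(c)["world_to_cam"])[:3,3]).round() for c in("top","side")])
# posts, box top corners (lid top, z=93)
for px in ((166,244),(250,233),(265,327),(178,339)): print("lid",ray("top",px,93).round(1))
for px in ((298,252),(302,278)): print("post",ray("top",px,100).round(1))
cv2.imwrite("pics/z.png",cv2.resize(np.hstack([t[200:350,240:450]]),None,fx=3.8,fy=3.8,interpolation=cv2.INTER_CUBIC))
E
```

```text
pad top 860 [422.2 232. ] [[401.6000061035156, 225.10000610351562], [435.70001220703125, 215.39999389648438], [442.5, 239.1999969482422], [408.3999938964844, 248.89999389648438]]
pad side 546 [336.2 170.4] [[323.5, 183.89999389648438], [325.79998779296875, 157.0], [348.29998779296875, 158.89999389648438], [346.0, 185.8000030517578]]
140 [643.3 -52.3 140. ] [644.4 -60.  140. ]
145 [641.8 -51.3 145. ] [641.7 -53.  145. ]
150 [640.4 -50.4 150. ] [639. -46. 150.]
155 [638.9 -49.4 155. ] [636.3 -39.1 155. ]
plate top 115 [369.6 318.2] [[358.29998779296875, 317.5], [379.70001220703125, 313.29998779296875], [380.79998779296875, 318.79998779296875], [359.3999938964844, 323.1000061035156]]
plate side 225 [393.5 256.6] [[388.3999938964844, 282.79998779296875], [393.20001220703125, 231.6999969482422], [398.29998779296875, 232.1999969482422], [393.5, 283.20001220703125]]
plateL [515.8  24.4  95. ]
plateR [524.2  -6.8  95. ]
plate top side [5.235e+02 2.000e-01 9.500e+01] side bottom z12 [515.  19.  12.]
camera [array([468.,  62., 737.]), array([381., 627., 632.])]
lid [604.3 324.6  93. ]
lid [632.6 198.1  93. ]
lid [495.1 158.6  93. ]
lid [465.5 283.2  93. ]
post [608.2 121.9 100. ]
post [570.1 112.  100. ]
```

View pics/z.png

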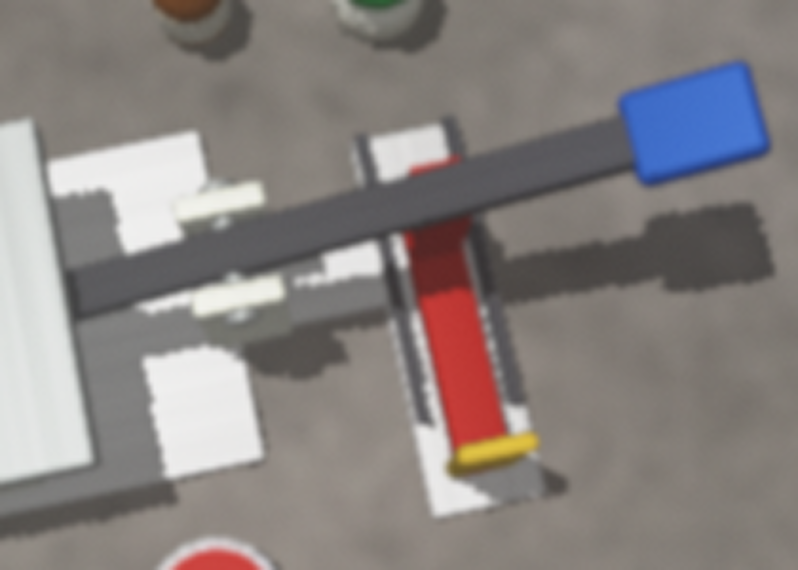

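The crop confirms this: lever bar, posts at about (220,245), plate at (490,455) and pad at (695,125), all in crop pixels. The fit gives a pivot near (589,117), opener yaw of about 15.6° and a plate face near (515,7). I'll shut the fingers and move to the -x side of the plate.

>>> {"op": "servo_tool", "data": {"rows": [[0, [0, 0, 0], [0, 0, -2.7]], [0, [35, -35, 0], [0, 0, 0]], [0, [35, -35, 0], [0, 0, 0]], [0, [35, -35, 0], [0, 0, 0]], [0, [35, -35, 0], [0, 0, 0]], [0, [35, -35, 0], [0, 0, 0]], [0, [35, -35, 0], [0, 0, 0]], [0, [35, -35, 0], [0, 0, 0]]], "force": 60}}

```text
clock: 2.1
eef_pos: [310.5, -305.9, 231.5]
tcp_rot: [3.141, -0.0, 0.273]
contact_force: [0.9, -0.5, 0.4]
opening: 0.001
```

>>> {"op": "servo_tool", "data": {"rows": [[0, [35, -35, 0], [0, 0, 0]], [0, [35, -35, 0], [0, 0, 0]], [0, [35, -35, 0], [0, 0, 0]], [0, [35, -35, 0], [0, 0, 0]], [0, [35, -35, 0], [0, 0, 0]], [0, [35, -35, 0], [0, 0, 0]], [0, [35, -35, 0], [0, 0, 0]], [0, [0, 0, 0], [0, 0, 0]]]}}

```text
clock: 3.1
eef_pos: [481.1, -2.8, 231.4]
tcp_rot: [-3.141, -0.001, 0.276]
contact_force: [1.2, -0.4, 0.2]
opening: 0.003
```

>>> {"op": "servo_tool", "data": {"rows": [[0, [0, 0, 40], [0, 0, 0]], [0, [0, 0, 45], [0, 0, 0]], [0, [0, 0, 45], [0, 0, 0]], [0, [0, 0, 40], [0, 0, 0]], [0, [0, 0, 0], [0, 0, 0]]]}}

```text
clock: 3.72
eef_pos: [477.1, -5.9, 59.3]
tcp_rot: [-3.14, 0.006, 0.272]
contact_force: [0.4, -0.3, 0.4]
opening: -0.002
```

```bash
python3 - <<'E'
from h import *
s=grab_frame("side"); t=grab_frame("top")
cv2.imwrite("pics/a.png",np.hstack([cv2.resize(s[120:340,260:520],None,fx=1.5,fy=1.5),cv2.resize(t[150:370,260:520],None,fx=1.5,fy=1.5)]))
E
```

```text
(no output)
```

View pics/a.png

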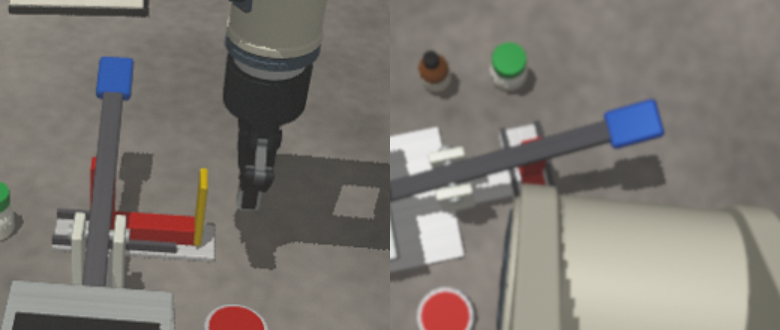

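The fingers stand about 30 mm short of the plate (plate at about (203,200) in the left half, fingertips at (250,195)) and in line with it. Now I'll push.

>>> {"op": "servo_tool", "data": {"rows": [[0, [10, -3, 0], [0, 0, 0]], [0, [10, 0, 0], [0, 0, 0]], [0, [6, 0, 0], [0, 0, 0]], [0, [6, 0, 0], [0, 0, 0]], [0, [6, 0, 0], [0, 0, 0]], [0, [0, 0, 0], [0, 0, 0]]]}}

```text
clock: 4.58
eef_pos: [515.9, 8.1, 61.2]
tcp_rot: [3.142, -0.0, 0.273]
contact_force: [0.2, -0.1, -0.1]
opening: 0.003
```

>>> {"op": "servo_tool", "data": {"rows": [[0, [6, 0, 0], [0, 0, 0]], [0, [6, 0, 0], [0, 0, 0]]]}}

```text
clock: 4.82
eef_pos: [526.9, 11.3, 61.1]
tcp_rot: [-3.141, 0.001, 0.273]
contact_force: [-4.3, 0.9, -0.2]
opening: 0.003
```

>>> {"op": "servo_tool", "data": {"rows": [[0, [6, 0, 0], [0, 0, 0]], [0, [6, 0, 0], [0, 0, 0]]]}}

```text
clock: 5.08
eef_pos: [538.9, 14.6, 61.2]
tcp_rot: [-3.141, 0.0, 0.273]
contact_force: [-2.6, 1.4, -0.5]
opening: -0.003
```

```bash
python3 - <<'E'
from h import *
s=grab_frame("side")
cv2.imwrite("pics/b.png",cv2.resize(s[120:340,260:520],None,fx=2.5,fy=2.5)); print(sense()["contact_force"],sense()["eef_pos"])
E
```

```text
[-6.13323402e-01  4.23520309e-02 -4.39843736e-04] [539.85030979  14.66560388  61.34587861]
```

View pics/b.png

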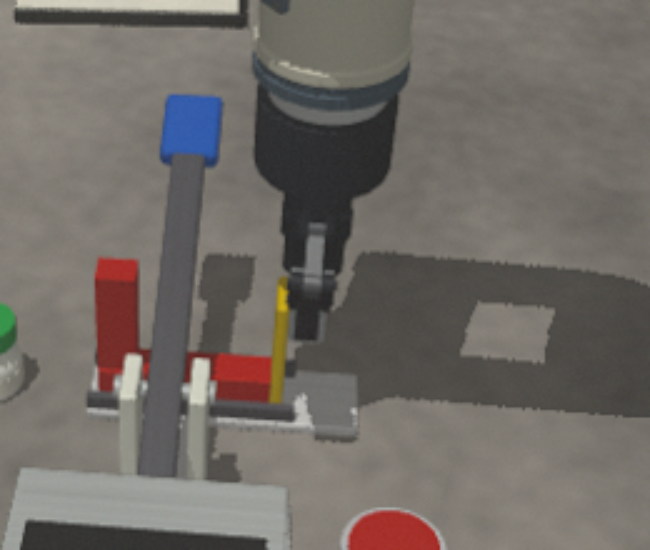

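The plate (280,340) is moving with the fingers, and the prop's red block (118,320) is coming out on the far side of the lever. I'll keep going to the stop.

>>> {"op": "servo_tool", "data": {"rows": [[0, [6, 0, 0], [0, 0, 0]], [0, [6, 0, 0], [0, 0, 0]]]}}

```text
clock: 5.38
eef_pos: [546.7, 17.1, 60.8]
tcp_rot: [-3.141, 0.008, 0.273]
contact_force: [-27.6, -8.7, 19.8]
opening: -0.002
```

>>> {"op": "servo_tool", "data": {"rows": [[0, [4, 0, 0], [0, 0, 0]], [0, [4, 0, 0], [0, 0, 0]]]}}

```text
clock: 5.62
eef_pos: [546.4, 17.6, 59.7]
tcp_rot: [-3.139, 0.023, 0.274]
contact_force: [-48.5, -17.5, 33.9]
opening: -0.0
```

>>> {"op": "servo_tool", "data": {"rows": [[0, [3, 0, 0], [0, 0, 0]], [0, [3, 0, 0], [0, 0, 0]]]}}

```text
clock: 5.88
eef_pos: [546.2, 17.9, 58.9]
tcp_rot: [-3.137, 0.035, 0.274]
contact_force: [-64.2, -25.4, 49.5]
opening: -0.002
```

>>> {"op": "servo_tool", "data": {"rows": [[0, [-14, 0, 0], [0, 0, 0]], [0, [-15, 0, 0], [0, 0, 0]], [0, [-15, 0, 0], [0, 0, 0]], [0, [0, 0, 0], [0, 0, 0]]]}}

```text
clock: 6.38
eef_pos: [520.8, 9.4, 61.4]
tcp_rot: [-3.142, -0.0, 0.273]
contact_force: [-0.1, -0.3, 0.7]
opening: 0.0
```

```bash
python3 - <<'E'
from h import *
s=grab_frame("side")
cv2.imwrite("pics/c.png",cv2.resize(s[120:340,260:520],None,fx=2.5,fy=2.5)); print(sense()["contact_force"],sense()["eef_pos"])
for x0,f in ((0,cv2.imread("pics/side0.png")),(1,s)):
    m,c=blob(f,*YEL,350,200,420,300); y,x=np.argwhere(m).T; b=(x[y>=y.max()-2].mean(),y.max()); u=(x[y<=y.min()+1].mean(),y.min()); print(b,ray("side",b,12).round(),u,ray("side",u,95).round())
E
```

```text
[ 0.47670173  0.43583361 -0.06933199] [521.63562869   9.53428599  61.56201418]
(np.float64(390.8888888888889), np.int64(283)) [518.  20.  12.] (np.float64(395.2857142857143), np.int64(232)) [526.  -4.  95.]
(np.float64(364.5), np.int64(280)) [558.  30.  12.] (np.float64(367.6), np.int64(230)) [566.   8.  95.]
```

View pics/c.png

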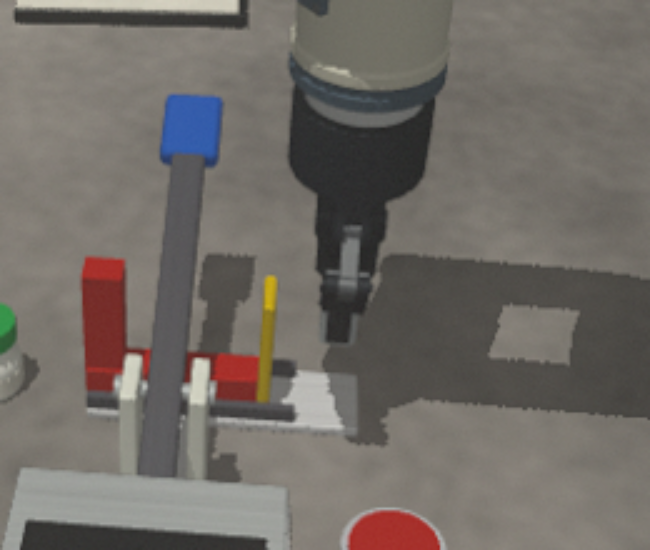

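The plate (267,340) has moved about 42 mm and the red block (105,320) is out clear of the lever. The hard stop was felt, so the prop is fully out. Now I'll go up and over the pad.

>>> {"op": "servo_tool", "data": {"rows": [[0, [-8, 0, -40], [0, 0, 0]], [0, [0, 0, -50], [0, 0, 0]], [0, [0, 0, -50], [0, 0, 0]], [0, [35, 31, 0], [0, 0, 0]], [0, [35, 31, 0], [0, 0, 0]], [0, [36, 32, 0], [0, 0, 0]], [0, [0, 0, 0], [0, 0, 0]]]}}

```text
clock: 7.3
eef_pos: [644.3, -55.8, 201.1]
tcp_rot: [3.14, -0.002, 0.272]
contact_force: [-0.7, 0.2, -0.0]
opening: 0.001
```

```bash
python3 - <<'E'
from h import *
s=grab_frame("side");t=grab_frame("top")
cv2.imwrite("pics/d.png",np.hstack([cv2.resize(s[120:340,260:520],None,fx=1.5,fy=1.5),cv2.resize(t[150:370,260:520],None,fx=1.5,fy=1.5)])); print(sense()["contact_force"],sense()["eef_pos"])
E
```

```text
[-0.17215154  0.78399389 -0.35777444] [641.08999269 -54.47912063 200.78929106]
```

View pics/d.png

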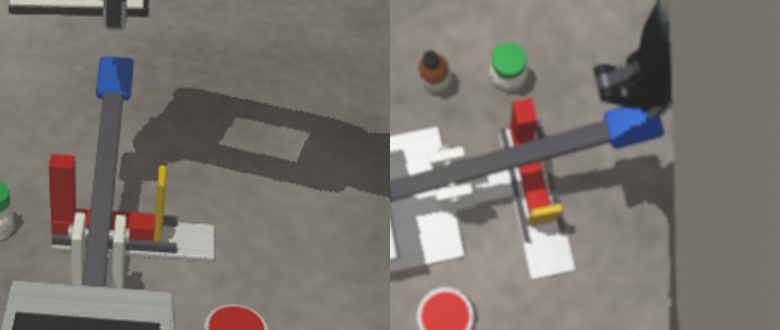

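The fingertips (left half, (115,20)) hang above the pad (115,78) and in line with it. I'll go down onto it.

>>> {"op": "servo_tool", "data": {"rows": [[0, [0, 0, 25], [0, 0, 0]], [0, [0, 0, 12], [0, 0, 0]], [0, [0, 0, 8], [0, 0, 0]], [0, [0, 0, 8], [0, 0, 0]], [0, [0, 0, 8], [0, 0, 0]]]}}

```text
clock: 8.02
eef_pos: [642.1, -55.0, 141.6]
tcp_rot: [3.14, -0.003, 0.273]
contact_force: [0.3, -3.5, 8.2]
opening: 0.004
```

>>> {"op": "servo_tool", "data": {"rows": [[0, [0, 0, 10], [0, 0, 0]], [0, [0, 0, 10], [0, 0, 0]], [0, [0, 0, 10], [0, 0, 0]], [0, [0, 0, 10], [0, 0, 0]]]}}

```text
clock: 8.52
eef_pos: [643.0, -55.4, 101.9]
tcp_rot: [3.139, -0.004, 0.273]
contact_force: [1.2, -3.9, 8.0]
opening: -0.003
```

>>> {"op": "servo_tool", "data": {"rows": [[0, [0, 0, 10], [0, 0, 0]], [0, [0, 0, 10], [0, 0, 0]], [0, [0, 0, 10], [0, 0, 0]], [0, [0, 0, 8], [0, 0, 0]]]}}

```text
clock: 9.02
eef_pos: [642.5, -54.3, 63.4]
tcp_rot: [3.141, -0.003, 0.273]
contact_force: [-0.4, 3.3, 6.4]
opening: 0.001
```

>>> {"op": "servo_tool", "data": {"rows": [[0, [0, 0, 8], [0, 0, 0]], [0, [0, 0, 6], [0, 0, 0]], [0, [0, 0, 3], [0, 0, 0]]]}}

```text
clock: 9.4
eef_pos: [641.8, -54.3, 46.0]
tcp_rot: [3.141, -0.002, 0.273]
contact_force: [-0.2, 1.2, 4.5]
opening: 0.003
```

>>> {"op": "servo_tool", "data": {"rows": [[0, [0, 0, 3], [0, 0, 0]], [0, [0, 0, 2], [0, 0, 0]]]}}

```text
clock: 9.65
eef_pos: [641.7, -54.4, 40.9]
tcp_rot: [3.141, -0.001, 0.273]
contact_force: [0.2, 1.5, 4.1]
opening: -0.002
```

>>> {"op": "servo_tool", "data": {"rows": [[0, [0, 0, 2], [0, 0, 0]], [0, [0, 0, 1], [0, 0, 0]]]}}

```text
clock: 9.9
eef_pos: [641.9, -54.3, 39.6]
tcp_rot: [3.141, -0.002, 0.273]
contact_force: [-5.8, 3.1, 27.8]
opening: 0.002
```

>>> {"op": "servo_tool", "data": {"rows": [[0, [0, 0, 0], [0, 0, 0]], [0, [0, 0, 0], [0, 0, 0]], [0, [0, 0, 0], [0, 0, 0]], [0, [0, 0, 0], [0, 0, 0]]]}}

```text
clock: 10.4
eef_pos: [641.8, -54.3, 39.7]
tcp_rot: [3.141, -0.002, 0.273]
contact_force: [-6.2, 2.9, 23.2]
opening: 0.003
```

```bash
python3 - <<'E'
from h import *
s=grab_frame("side")
cv2.imwrite("pics/e.png",s); print(sense()["contact_force"],sense()["eef_pos"])
m,c=blob(s,*BLUE,300,160,380,300);print(c,m.sum(),ray("side",c,40).round())
for t in ("oil","pot","dish","slidebox"): print(t,[toW("side",b["centre"]).round() for b in boxes_of("side",t)[:1]])
E
```

```text
[-5.65658749  1.58256379 22.56363577] [641.85642796 -54.31037893  39.7011988 ]
[334.87134503 227.16959064] 171 [637. -41.  40.]
oil [array([713., 161.,  45.])]
pot [array([722.,  83.,  40.])]
dish [array([448., 125.,  16.])]
slidebox [array([386., 264.,  37.])]
```

View pics/e.png

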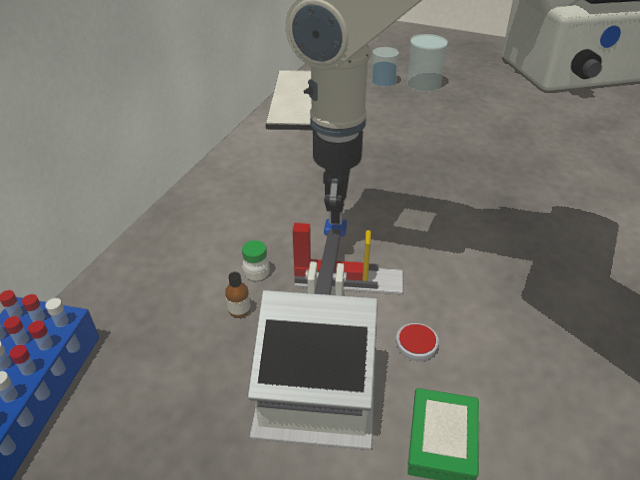

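The pad (335,227) is fully down under the fingertips, the lid's lever-side edge has risen (row 310 to 292), and the other objects stand where they were. I'm handing in.

```bash
python3 -c "
from rig import *
print(sign_off())"
```

```text
the job is handed in; nothing more can be done
None
```

The lid stands open and the arm is still holding the lever down. I handed the job in at about 10.7 s on the robot's clock; no verdict is reported.

- **Prop:** I pushed it by the yellow plate until it hit its end stop. The images show the plate moved about 42 mm, which fits the stop given a start of 0 to 6 mm, and the red block is clear of the lever. I pressed harder than needed once it was at the stop: the wrist force reached about 85 N before I backed off. That is under the 120 N limit, and only the fingertips should have been touching.
- **Lever:** I pressed the blue pad down about 110 mm with shut fingertips. The force fell from about 8 N to 4 N, then rose sharply at a fingertip height of 39.6 mm, which matches the lever's stop. It is held there with about 23 N.
- **Lid:** the last picture shows its lever-side edge raised. I did not measure the opening angle, and the arm stayed well away from the lid.
- **Other objects:** the bottle, pot, dish and green box were found within about 5 mm of where they started, which is about the measuring error.

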